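# Emboss a place marker in the lever press and file it in its tray

## Robot

A 6-joint arm with a two-finger parallel gripper is mounted at the origin on the work surface. World frame = base frame: x ahead of the robot, y to its left, z up, the work surface at z = 0. Lengths are in m, angles in degrees, forces in N, time in s.
With the tool pointing down it reaches from about 0.3 to 0.875 m from the base axis. Payload 6.4 kg.
Tool frame: the origin (TCP) lies at the very end of the fingers, on their centre line; the grasp point (between the pads) lies 19 mm behind it; z points along the fingers, y is the line along which they close (so a half turn about z gives the same grasp; the last joint's range is limited). The gripper opens to 85 mm and grips with 20 to 120 N. Pads are 22 mm wide; open, the fingers measure 114 mm over their backs; the gripper's body (76 mm by 85 mm) begins 54 mm behind the grasp point. The pads swing forward as they close: fully open they stand 13 mm farther back than shut.
Start: joints at [52.466, 10.359, 92.074, -0, 77.567, -11.82], TCP at [0.249, 0.518, 0.231] pointing down, gripper open.
Joint ranges: [-171.53, 171.53], [-51.25, 118.39], [17.06, 147.69], [-65.23, 245.23], [0, 150.52], [-178.68, 178.68]. Speed limits (degrees/s): [147.25, 147.25, 172.46, 180, 180, 180].

## Interface

Orientations are given as [roll, pitch, yaw] about the fixed x, y, z axes, in that order (R = Rz(yaw) Ry(pitch) Rx(roll)).
In Python, from cell import * gives the robot as it stands. Calls block until the motion is done:
- movep(position, orientation): joint-space move of the TCP to a pose.
- servo_line(position, vel=0.15, rot=None, until_force=None): straight line of the TCP; rot=None keeps the orientation; vel is the mean speed in m/s. With until_force (N) it stops when the force on the tool has changed by that much, and returns True; else False.
- goto_joints(angles): joint-space move.
- open_gripper() and grab(grasp_force=None): open the fingers fully, or close them until they stop; grasp_force is the grip in N (None keeps the last).
- wait(seconds).
- inverse_kinematics(position, orientation): joint angles nearest the present ones, or None.
- get_obs(): the state.
- grab_frame(name): name is "scene" or "top"; returns the picture (400x640x3 uint8, red, green, blue); there is no depth.
- camera_info(name): a dict with "fx", "fy", "cx", "cy" (pixels), "rvec" (rotation vector, rad) and "tvec" (3), from world to camera coordinates, as OpenCV has them. Camera axes: x right, y down, z forward; pixel columns grow to the right and rows downward; lengths in m; the calibration is good to about 2 mm. A picture is of the moment at which its call begins. camera_info takes no time and is no camera call.
A pose or a line that the arm cannot do raises MotionError and nothing moves.
- hand_in(): hands the job in; it is judged then, once.
The state is a dict: "clock": time; "joints": joint angles; "qd": joint speeds; "tau": joint torques, N m; "ee_pos": TCP position; "orientation": TCP orientation; "wrist_force": force on the tool from outside, world axes, zero at the start; "wrist_torque": the same for the moment, N m; "grip_width": finger opening in m; "grasp_force": force on a finger pad.
Only numpy, scipy, OpenCV 4.12 (cv2) and the standard library are available. Lean on these libraries where they do the work, as an engineer would, in place of code of your own. Each camera call takes 0.05 s, during which the arm holds its last target. There are 200 camera calls.

## Task

Push the wooden place marker that lies half in the embossing press fully home against the back stop, pull the press lever all the way down to its stop and hold it there a moment, then ease the lever back up slowly, without letting it fly, until it is fully up. Then take the marker out and lay it flat, studs up, in its own tray: the one whose label shows the same number of studs as the marker. Leave the candle, the wine glass, the flower bowl and the other marker where they are.

Things in the scene. Friction and masses are not known exactly. Their poses are not given: they have to be found in the camera images.
- press: Grey embossing press fixed to the table, 110 mm wide, 200 high. Origin on the table, its open front to -x, y to its left. Base plate x -85 to 115 mm, 18 high. Head 62 wide, from x 0 backwards, z 120 to 200. Under it at x 14 hangs the ram guide, 38 across, underside z 108, and the ram, 22 across, underside z 93 with the lever up, 74 with it down. Lever on the right, at y -85.
- press_home (a point): Where the marker's origin lies when it is fully home: on the bed's top (z 45 mm), 25 mm in front of the press's origin, axes as the press's. The steel bed is 44 mm wide, from press x -90 to 45. From x -30 on, two rails 10 mm high leave a channel 32 mm wide. The back stop's face is at press x 30, which is 55 mm beyond this point.
- lever (a joint): Angle of the press lever (rad): 0 fully up (rest), 0.75 at its lower stop. A spring pushes it back up; at the grip it takes about 4 N to start and 17 N at the lower stop. Let go, it flies back.
- lever_grip (a point): Centre of the black grip at the end of the lever's 12 mm steel bar: a short round bar lying crosswise (along the press's y axis), 36 mm long with flat ends, 30 mm in diameter. It moves with the lever.
- lever_hinge (a point): Centre of the lever's hinge (press x 40, y -85, z 160 mm); its axis is the press's y axis. The grip turns about it at 180 mm, towards the press's front (-x): 0.65 rad above level at joint 0, 0.10 rad below level at joint 0.75.
- marker2: The place marker to emboss: a plain wooden bar 110 x 28 x 26 mm (x, y, z), 60 g, with two flat dark studs 15 mm across, 2 mm high, on its top near the -x end (at x -45 and -27 mm). It starts lying in the press's channel, aligned with it, pulled 12 to 35 mm out towards the front, its stud end outside. Origin at the centre of its underside, x along its length.
- tray2_in (a point): The marker's own tray, with two studs on its label: a fixed dark wooden tray. Point: centre of its inner floor, 6 mm above the table, x along the pocket. Pocket 118 x 36 mm, walls 5 mm thick and 10 mm above that floor. Beyond the +x end a cream label block, 34 x 56 mm, 16 mm high above the table, with two dark studs 15 mm across in a row.
- tray1_in (a point): Same point of an equal tray with one stud on its label; it is empty and stays so.
- tray3_in (a point): Same point of an equal tray with three studs on its label; the three-stud marker lies in it.
- marker3: Another wooden marker of the same size, with three studs, lying in the three-stud tray. To be left alone. Origin at the centre of its underside.
- candle: Candle in a clear glass cylinder, 72 mm across, 220 mm high, standing between the press and the trays. To be left alone. Origin at the centre of its foot.
- glass: Stemmed wine glass, 72 mm across, 165 mm high, beyond the trays. To be left alone. Origin at the centre of its foot.
- bowl: Low terracotta bowl of blooms, 84 mm across, 63 mm high, to the right of the press. To be left alone. Origin at the centre of its foot.
Not all that is in view belongs to the job. Leave any blue or green look-alike of the marker2 alone. What is shaped like the part that bears tray2_in but red is not meant.

How it is judged:
By the outcome, as a careful person would: the job done as asked, in the order asked, and still so for the second after the job is handed in, with the robot touching nothing.
It also fails if it takes over 72 s, if anything falls off the work surface, if the arm or the gripper's body presses on something with over 40 N, if the wrist force passes 120 N, or if a joint passes its speed limit or range.

## Working session

There is one attempt and no reset: what is moved stays moved. The work goes in short steps, each a Python script; the robot and the scene stay as the last script left them, time stands still between calls to the robot, and variables do not carry over. Pictures are saved under pics/ and viewed, at most 10 in all, crops included, and the job is handed in when it is done.

```bash
mkdir -p pics; ls; python3 - <<'E'
from cell import *
import cv2
for n in("scene","top"):
    im=grab_frame(n); cv2.imwrite(f"pics/{n}0.png",im[:,:,::-1]); print(n,camera_info(n))
print(get_obs())
E
```

```text
pics
scene {'fx': 400.0209815570444, 'fy': 400.0209815570444, 'cx': 320.47671898950927, 'cy': 198.9918922391734, 'rvec': array([ 2.18609084,  1.58225975, -0.40034136]), 'tvec': array([-0.15967375, -0.38610537,  1.51213028])}
top {'fx': 403.4792006251819, 'fy': 403.4792006251819, 'cx': 324.1690318432855, 'cy': 193.84441191519352, 'rvec': array([ 2.19285974, -2.15908887,  0.07867078]), 'tvec': array([-0.03410249,  0.55667508,  1.18243764])}
{'clock': 0.1, 'joints': array([ 5.24688788e+01,  1.03979973e+01,  9.21259942e+01, -1.65305291e-03,
        7.75658922e+01, -1.18221634e+01]), 'qd': array([ 0.03477759, -0.04104104, -0.18055636, -0.04366337,  0.04714756,
       -0.0472458 ]), 'tau': array([-2.96997787e-04, -4.45883489e+01, -3.52238059e+01, -2.61525201e-04,
        4.21135148e-03,  3.24762527e-05]), 'ee_pos': array([0.24914106, 0.51767811, 0.23047012]), 'orientation': array([-1.79911692e+02, -1.68353978e-02,  1.54291386e+02]), 'wrist_force': array([-0.01686649,  0.33731854, -0.52303524]), 'wrist_torque': array([0.00878174, 0.01101583, 0.04334992]), 'grasp_force': 0.0, 'grip_width': 0.08504210126606324}
```

View pics/scene0.png

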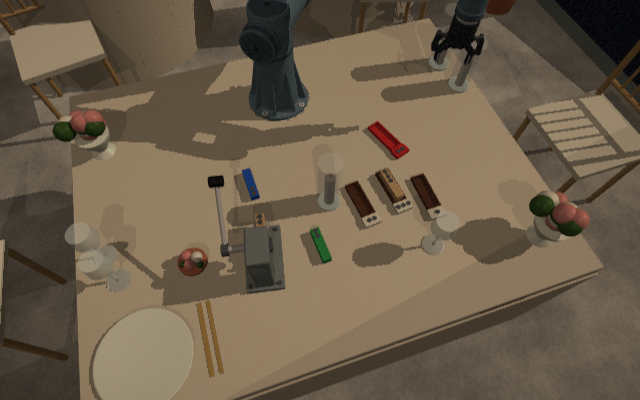

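View pics/top0.png

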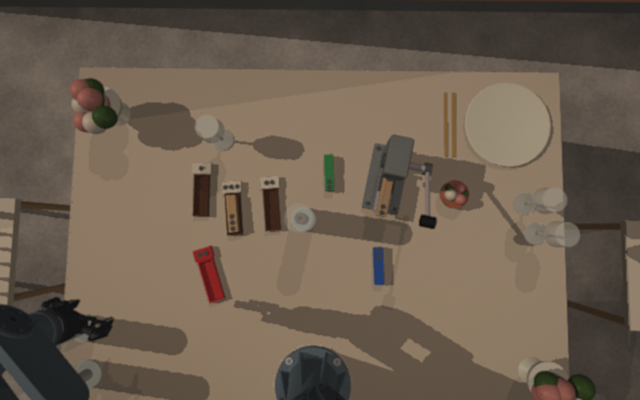

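The scene view shows the press at (262,255), its lever grip at (216,182), and trays at (362,203), (393,190) and (427,195). In the top view the trays are at (202,190), (233,208) and (271,204), the press is at (390,178) and the grip is at (428,222). The red tray and the blue and green bars are decoys. I'll enlarge the tray labels and the press.

```bash
cat > h.py <<'E'
import numpy as np, cv2
from cell import *
def cam(n):
    c=camera_info(n);K=np.array([[c["fx"],0,c["cx"]],[0,c["fy"],c["cy"]],[0,0,1]])
    return K,cv2.Rodrigues(np.array(c["rvec"]))[0],np.array(c["tvec"]),np.array(c["rvec"])
def ray(n,uv):
    K,R,t,_=cam(n);d=R.T@np.linalg.solve(K,[uv[0],uv[1],1.]);return -R.T@t,d
def onz(n,uv,z):
    o,d=ray(n,uv);return o+d*(z-o[2])/d[2]
def tri(us,ut):
    A=[];b=[]
    for n,u in(("scene",us),("top",ut)):
        o,d=ray(n,u);d/=np.linalg.norm(d);P=np.eye(3)-np.outer(d,d);A.append(P);b.append(P@o)
    return np.linalg.lstsq(np.vstack(A),np.hstack(b),rcond=None)[0]
def proj(n,P):
    K,R,t,r=cam(n);return cv2.projectPoints(np.array(P,float).reshape(-1,1,3),r,t,K,None)[0].reshape(-1,2)
E
python3 - <<'E'
import cv2,numpy as np
t=cv2.imread("pics/top0.png");s=cv2.imread("pics/scene0.png")
f=lambda im,x,y,w,h,k:cv2.resize(im[y:y+h,x:x+w],None,fx=k,fy=k,interpolation=cv2.INTER_CUBIC)
a=np.hstack([f(t,185,155,100,75,4),f(t,355,130,100,75,4)*1])
b=np.hstack([f(s,340,160,114,75,3.5)[:260,:399],f(s,205,170,114,75,3.5)[:260,:399]])
b=cv2.resize(b,(800,262))
a2=np.vstack([a,b]);a2=np.clip(a2*1.6,0,255).astype(np.uint8);cv2.imwrite("pics/z.png",a2);print(a2.shape)
E
```

```text
(562, 800, 3)
```

View pics/z.png

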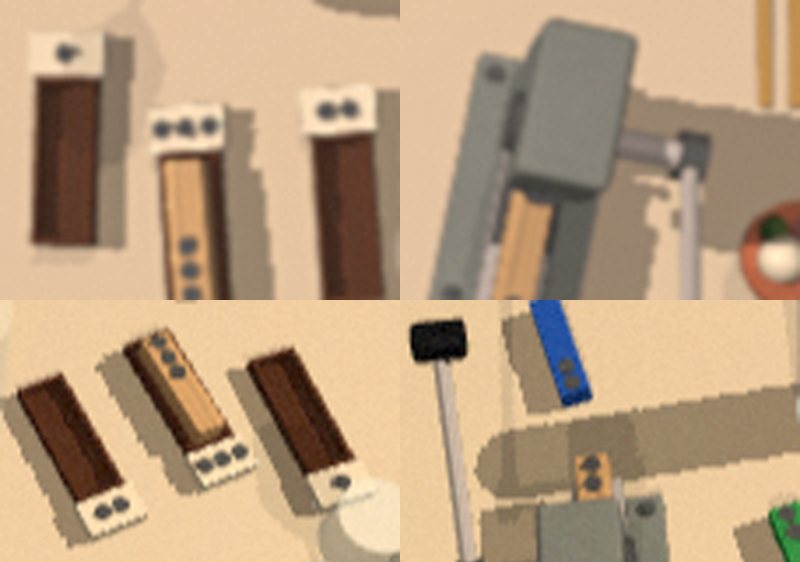

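The enlarged crop settles the trays. In the top view the labels show one stud at (202,168), three at (233,188) and two at (271,184). The tray at (271,204) is brown, empty and labelled with two studs, so that one is tray2. Marker2 is the plain wood bar in the press at top (386,195), with two studs showing at scene (260,218). Now I'll measure.

```bash
python3 - <<'E'
from h import *
I={n:cv2.imread(f"pics/{n}0.png") for n in("scene","top")}
H={n:cv2.cvtColor(I[n],cv2.COLOR_BGR2HSV) for n in I}
def blobs(n,lo,hi,box,mn=15):
    x,y,w,h=box;m=cv2.inRange(H[n],np.array(lo),np.array(hi));k=np.zeros_like(m);k[y:y+h,x:x+w]=m[y:y+h,x:x+w]
    N,l,s,c=cv2.connectedComponentsWithStats(k)
    out=[]
    for i in range(1,N):
        if s[i,4]>=mn:
            p=np.argwhere(l==i)[:,::-1].astype(np.float32)
            out.append((s[i,4],c[i].round(1),cv2.minAreaRect(p),cv2.boxPoints(cv2.minAreaRect(p)).round(1).tolist()))
    return out
def show(*a):
    print(*a[:1],a[1])
    for b in blobs(*a[1:]):print("  ",b[0],b[1],np.round(b[2][1],1),round(b[2][2],1),b[3])
for n,g,b in(("top",(428,222),(185,155,110,90)),("scene",(216,182),(340,160,114,75))):
    print(n,"grip hsv",H[n][g[1],g[0]])
show("grip","top",(0,0,0),(180,255,40),(405,200,50,40))
show("grip","scene",(0,0,0),(180,255,40),(200,168,35,30))
print("tray hsv",H["top"][205,271],"label",H["top"][178,266:280].tolist(),"wood",H["top"][185:216:3,386].tolist(),"table",H["top"][230,330])
show("tray","top",(0,80,15),(18,255,95),(250,180,40,60))
show("tray","scene",(0,80,15),(18,255,95),(335,175,45,55))
show("wood","top",(8,100,100),(25,255,255),(370,170,35,55))
show("wood","scene",(8,100,90),(25,255,255),(245,205,30,25))
print("press",H["top"][150,376],H["top"][185,369])
show("press","top",(60,10,20),(130,255,140),(358,130,52,90),30)
# dump small crops hue/sat/val near front end of marker in top
print(H["top"][205:220,376:396,1]);print(H["top"][205:220,376:396,2])
E
```

```text
top grip hsv [ 0 20 26]
scene grip hsv [60 27 19]
grip top
   154 [427.3 221.3] [15.3 10.4] 11.3 [[418.79998779296875, 224.8000030517578], [420.8999938964844, 214.60000610351562], [435.8999938964844, 217.60000610351562], [433.79998779296875, 227.8000030517578]]
grip scene
   156 [215.5 181.1] [10. 15.] 90.0 [[208.0, 176.0], [223.0, 176.0], [223.0, 186.0], [208.0, 186.0]]
tray hsv [ 10 147  59] label [[17, 65, 158], [17, 65, 157], [17, 65, 156], [17, 65, 157], [17, 64, 156], [17, 65, 153], [16, 64, 155], [17, 63, 157], [16, 63, 158], [17, 63, 158], [17, 65, 158], [17, 65, 157], [18, 63, 137], [17, 67, 103]] wood [[14, 119, 120], [15, 122, 123], [15, 121, 126], [15, 120, 127], [15, 120, 125], [15, 121, 126], [15, 122, 127], [15, 117, 116], [16, 119, 116], [14, 108, 106], [15, 89, 117]] table [16 72 95]
tray top
   669 [271.5 209.3] [42.3 16. ] 85.9 [[262.1000061035156, 188.6999969482422], [278.1000061035156, 187.60000610351562], [281.1000061035156, 229.8000030517578], [265.1000061035156, 230.89999389648438]]
tray scene
   67 [375.5 180.5] [14.  9.] 90.0 [[370.0, 175.0], [379.0, 175.0],
[... 2408 characters left out ...]
  54  51
   49  50]
 [123 127 122  99  64  52  52  64  88 109 106  80  65  55  52  53  53  52
   53  51]
 [125 131 126 104  68  52  53  63  82  99 103  90  82  75  67  60  55  55
   55  53]
 [121 128 124 108  83  70  73  87 102 108 112 115 115 107  91  84  83  82
   76  65]
 [115 112 109 104 101 103 104 109 118 116 117 128 131 127 118 117 118 116
  105  84]
 [125 121 117 116 115 114 107 108 114 119 121 130 132 132 131 132 132 131
  117  90]
 [127 127 127 125 122 119 116 119 122 128 129 131 132 133 132 132 132 132
  119  94]
 [107 108 107 107 105 106 114 125 128 129 130 133 133 133 133 133 133 132
  127 109]
 [ 87  86  87  86  87  88  95 106 108 108 116 125 130 129 129 128 128 129
  127 124]]
```

```bash
python3 - <<'E'
from h import *
I={n:cv2.imread(f"pics/{n}0.png") for n in("scene","top")}
H={n:cv2.cvtColor(I[n],cv2.COLOR_BGR2HSV).astype(float) for n in I}
for n in I: print(n,"campos",ray(n,(0,0))[0].round(3))
print("grip",tri((215.5,181.1),(427.3,221.3)).round(4))
print("tray centroid tri",tri((358.8,199),(271.5,209.3)).round(4))
bx=np.array([[262.1,188.7],[278.1,187.6],[281.1,229.8],[265.1,230.9]])+0
print("tray rect @.016",[onz("top",p,.016)[:2].round(4).tolist() for p in bx])
bs=[[341.1,187.2],[356.3,178.5],[375.1,211.4],[359.9,220.1]]
print("tray scene @.016",[onz("scene",p,.016)[:2].round(4).tolist() for p in bs])
# studs: darkness weighted by low saturation inside marker
def stud(n,c,r=3):
    x,y=c;S=H[n][y-r:y+r+1,x-r:x+r+1,1];w=np.clip(90-S,0,None);g=np.mgrid[y-r:y+r+1,x-r:x+r+1]
    return np.array([(g[1]*w).sum(),(g[0]*w).sum()])/w.sum()
t1,t2=stud("top",(381,212),2),stud("top",(382,206),2)
print("top studs",t1,t2)
print("scene V");print(H["scene"][210:228,252:270,2].astype(int))
# wood rows in top
pts=[]
for y in range(182,212):
    r=H["top"][y,368:400,1];ok=np.where(r>90)[0]
    if len(ok)<3: continue
    a,b=ok[0],ok[-1]
    L=368+a-(r[a]-90)/(r[a]-r[a-1]) ; R=368+b+(r[b]-90)/(r[b]-r[b+1])
    pts.append((y,L,R))
pts=np.array(pts);print(pts[::3].round(1))
for k in(1,2):
    W=np.array([onz("top",(p[k],p[0]),.071)[:2] for p in pts]);l=cv2.fitLine(W.astype(np.float32),cv2.DIST_HUBER,0,.001,.001).ravel()
    print("edge",k,np.degrees(np.arctan2(l[1],l[0])),l[2:])
# base plate left edge z .018, table->plate sat drop
E=[]
for y in range(148,206):
    r=H["top"][y,355:385,1];i=np.where(r<50)[0]
    if len(i): i=i[0];E.append((355+i-(50-r[i])/(r[i-1]-r[i]+1e-6),y))
E=np.array(E);print(E[::6].round(1))
W=np.array([onz("top",p,.018)[:2] for p in E]);l=cv2.fitLine(W.astype(np.float32),cv2.DIST_HUBER,0,.001,.001).ravel()
print("plate",np.degrees(np.arctan2(l[1],l[0])),l[2:])
E
```

```text
scene campos [ 1.064 -0.193  1.136]
top campos [ 0.46  -0.037  1.223]
grip [ 0.476  -0.2726  0.2662]
tray centroid tri [0.509  0.1321 0.0027]
tray rect @.016 [[0.5703, 0.1616], [0.5744, 0.1135], [0.4481, 0.1014], [0.4441, 0.149]]
tray scene @.016 [[0.4562, 0.0878], [0.4403, 0.1468], [0.5729, 0.1597], [0.5865, 0.1032]]
top studs [381.47025496 212.33711048] [382.65850144 206.13400576]
scene V
[[ 97  84  83  83  84  82  84  82  85  81  84  83  84  85  85  81  82  83]
 [ 96  81  82  85  83  84  82  81  84  84  84  85  86  82  84  83  83  82]
 [ 96  84  84  85  83  82  82  85  86  83  81  84  82  82  83  84  84  84]
 [ 95  83  82  83  83  86  91  82  83 100 101 110  80  81  85  81  81  83]
 [ 95  85  85 110 110  99  76  65  68 103 122 130  92  83  85  83  85  84]
 [ 97  85  84 126 129  90  48  49  52  72 130 130 105  85  83  80  83  85]
 [ 98  83  85 119 106  59  50  48  51  53 115 129 116  81  80  83  84  83]
 [ 94  83  83 115  79  57  51  48  53  71 114 128 122  88  82  85  84  82]
 [ 98  85  86 113 107 102  79  69  65 106 128 131 123  93  85  82  81  81]
 [ 98  82  85 108 128 127  95  
[... 436 characters left out ...]
 126 130 126 130 129 112 114 116 123 104 112 118 109 120]
 [126 111  66  73 113 110 110 107 103  92  93  90  93  88  99 108 113  88]
 [100  90  75  79  89  84  84  78  79  79  80  81  82  86  90  96 115  74]]
[[182.  381.5 392.8]
 [185.  380.8 392.2]
 [188.  380.2 391.8]
 [191.  379.9 391. ]
 [194.  379.5 390.1]
 [197.  378.8 389.4]
 [200.  378.4 388.6]
 [203.  377.6 388.2]
 [206.  377.1 387.5]
 [209.  376.5 387. ]]
edge 1 -9.957547 [ 0.548002   -0.18243347]
edge 2 -12.113121 [ 0.55424035 -0.21460985]
[[373.6 148. ]
 [372.4 154. ]
 [371.2 160. ]
 [369.8 166. ]
 [368.8 172. ]
 [367.4 178. ]
 [366.3 184. ]
 [364.9 190. ]
 [363.7 196. ]
 [362.5 202. ]]
plate -11.054521 [ 0.61193365 -0.15555386]
```

```bash
python3 - <<'E'
from h import *
print("front stud",tri((258.9,215.4),(381.47,212.34)).round(4),"stud2",tri((259.2,221),(382.66,206.13)).round(4))
o=np.array([.5938,-.2081]);u=np.array([np.cos(np.radians(-11)),np.sin(np.radians(-11))]);n=np.array([-u[1],u[0]])
for s in((381.47,212.34),(382.66,206.13)):
    d=onz("top",s,.073)[:2]-o;print("stud press xy",d@u,d@n)
print("label studs",onz("top",(266.75,182.5),.018),onz("top",(272.5,181.75),.018))
I=cv2.imread("pics/top0.png")
c=cv2.resize(I[170:250,240:320],None,fx=5,fy=5,interpolation=cv2.INTER_CUBIC)
S=cv2.imread("pics/scene0.png")[140:220,290:370];S=cv2.resize(S,None,fx=5,fy=5,interpolation=cv2.INTER_CUBIC)
cv2.imwrite("pics/c.png",np.clip(np.hstack([c,S])*1.6,0,255).astype(np.uint8))
print("ikt")
for P,yaws in(((.515,-.193,.05),(-11,169)),((.476,-.2726,.3),(-11,169)),((.509,.13,.05),(6,186-360))):
  for y in yaws:
    print(P,y,inverse_kinematics(P,[180,0,y]))
R=cv2.Rodrigues
E
```

```text
front stud [ 0.5026 -0.1908  0.0716] stud2 [ 0.5204 -0.1943  0.0707]
stud press xy -0.09290108300795182 0.0005296973785750153
stud press xy -0.07485144442305079 0.0006663741205177578
label studs [0.58909204 0.14778406 0.018     ] [0.59161869 0.13053532 0.018     ]
ikt
(0.515, -0.193, 0.05) -11 [-3.29119228e+01  2.06668956e+01  1.02718001e+02 -2.54444375e-14
  5.66151037e+01  6.80880772e+01]
(0.515, -0.193, 0.05) 169 [ -32.91192279   20.66689564  102.71800064    0.           56.61510372
 -111.91192279]
(0.476, -0.2726, 0.3) -11 [-4.22004633e+01  4.06361376e+00  9.11159252e+01 -2.54444375e-14
  8.48204610e+01  5.87995367e+01]
(0.476, -0.2726, 0.3) 169 [ -42.20046335    4.06361376   91.11592522    0.           84.82046102
 -121.20046335]
(0.509, 0.13, 0.05) 6 [ 1.36924952e+00  1.80379982e+01  1.06352917e+02 -2.54444375e-14
  5.56090848e+01  8.53692495e+01]
(0.509, 0.13, 0.05) -174 [  1.36924952  18.03799823 106.35291693   0.          55.60908484
 -94.63075048]
```

View pics/c.png

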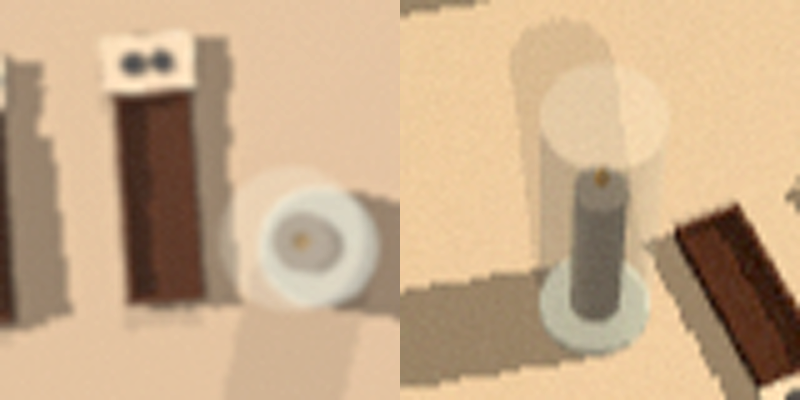

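Two-view heights come out at studs z≈0.071 and grip z≈0.266, matching the text. Press origin is (0.594,-0.208) with yaw -11°. The marker is pulled out by about 23 mm. Tray2 centre is about (0.510,0.131) with yaw 5.5°. Next I'll push the marker home with closed fingers.

```bash
cat >> h.py <<'E'
O=np.array([.5938,-.2081]);YW=-11.
U=np.array([np.cos(np.radians(YW)),np.sin(np.radians(YW))]);N=np.array([-U[1],U[0]])
def W(x,y,z): return [*(O+x*U+y*N),z]
RP=[180,0,YW]
def st(m=""):
    o=get_obs();d=np.array(o["ee_pos"])[:2]-O
    print(m,"t",round(o["clock"],2),"press",(d@U).round(4),(d@N).round(4),o["ee_pos"][2].round(4),"F",o["wrist_force"].round(1),"w",round(o["grip_width"],4),"gf",round(o["grasp_force"],1))
E
python3 - <<'E'
from h import *
print("candle",onz("top",(304,219.4),0),tri((328.6,200.6),(304,219.4)))
movep([.30,.42,.34],[180,0,150]);st()
movep(W(-.130,.0005,.33),RP);st()
grab(30)
servo_line(W(-.130,.0005,.055),vel=.2);st("down")
print(servo_line(W(-.082,.0005,.055),vel=.03,until_force=12));st("pushed")
im=grab_frame("top");cv2.imwrite("pics/t1.png",im[:,:,::-1])
E
```

```text
candle [0.48040953 0.03457282 0.        ] [ 0.48073404  0.0357543  -0.00297781]
 t 0.77 press -0.4086 0.5605 0.339 F [-0.3  0.2  0.1] w 0.0851 gf 0.0
 t 3.0 press -0.1299 0.0013 0.33 F [-0.3  0.6  0.4] w 0.0855 gf 0.0
down t 5.29 press -0.1292 0.0002 0.056 F [-0.5  1.2 -0.2] w -0.0002 gf 0.0
True
pushed t 6.49 press -0.0918 0.0008 0.0543 F [ 0.2 -0.3  0.1] w -0.0004 gf 0.0
```

```bash
python3 - <<'E'
from h import *
print(servo_line(W(-.080,.0005,.055),vel=.02,until_force=15));st("push2")
im=grab_frame("scene");cv2.imwrite("pics/s1.png",im[:,:,::-1])
servo_line(W(-.130,.0005,.055),vel=.15)
t=grab_frame("top")
a=cv2.resize(im[190:260,200:300],None,fx=4,fy=4);b=cv2.resize(t[140:210,340:440],None,fx=4,fy=4)
cv2.imwrite("pics/t2.png",np.clip(np.hstack([a,b])*1.5,0,255).astype(np.uint8)[:,:,::-1])
servo_line(W(-.130,.0005,.30),vel=.25);st()
t=grab_frame("top");cv2.imwrite("pics/t3.png",t[:,:,::-1])
E
```

```text
True
push2 t 6.86 press -0.0918 0.0012 0.0535 F [0.5 0.3 0.5] w 0.0002 gf 0.0
 t 8.49 press -0.1306 0.0008 0.2984 F [-0.   0.1 -0.1] w 0.0002 gf 0.0
```

View pics/t2.png

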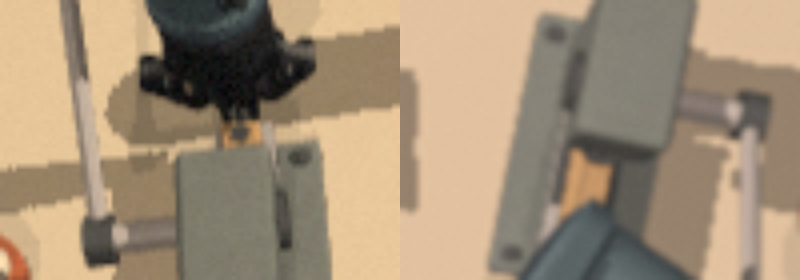

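The scene crop at (240,130) shows the fingers against the marker's stud end. Both pushes stopped firmly at press x -91.8 mm (expected -91), so the marker is home. Next is the lever.

```bash
python3 - <<'E'
from h import *
def L(q,dz=-.014):
    a=.65-q;return W(.040-.180*np.cos(a),-.0855,.160+.180*np.sin(a)+dz)
servo_line(W(-.130,.0005,.37),vel=.25)
p=L(0);open_gripper()
movep([p[0],p[1],.37],RP);st("above")
print(servo_line(p,vel=.15,until_force=8));st("at grip")
a,b=grab_frame("top"),grab_frame("scene")
grab(50);st("gripped")
c,d=grab_frame("top"),grab_frame("scene")
f=lambda i,x,y:cv2.resize(i[y:y+70,x:x+100],None,fx=4,fy=4)
cv2.imwrite("pics/g.png",np.clip(np.vstack([np.hstack([f(a,375,180),f(b,170,145)]),np.hstack([f(c,375,180),f(d,170,145)])])*1.6,0,255).astype(np.uint8)[:,:,::-1])
E
```

```text
above t 10.21 press -0.1034 -0.0865 0.3695 F [0.3 0.6 0.5] w 0.0853 gf 0.0
False
at grip t 11.12 press -0.1027 -0.0855 0.2561 F [ 1.1 -1.  -0.9] w 0.0855 gf 0.0
gripped t 11.73 press -0.1033 -0.0851 0.2554 F [-0.9  3.9  4.5] w 0.0352 gf 53.2
```

View pics/g.png

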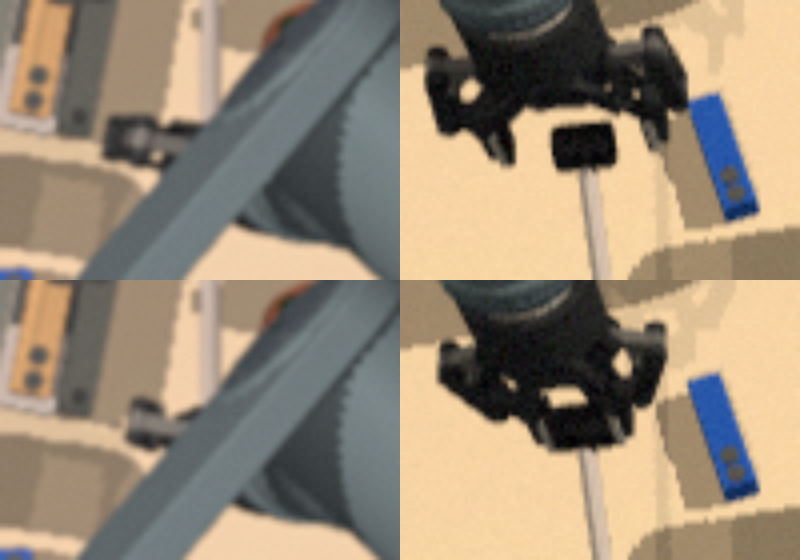

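The scene crop shows the pads closed on the grip's flat ends, and the width of 35 mm agrees. Next I'll pull down along the arc.

```bash
cat >> h.py <<'E'
def L(q,dz=-.014,r=.180):
    a=.65-q;return W(.040-r*np.cos(a),-.0855,.160+r*np.sin(a)+dz)
E
python3 - <<'E'
from h import *
for q in np.linspace(.1,.70,7):
    servo_line(L(q),vel=.07); F=get_obs()["wrist_force"]; print(round(q,2),F.round(1),end=" ")
    if np.linalg.norm(F)>50: break
st("\nlow")
for q in (.73,.75,.77,.79,.81):
    servo_line(L(q),vel=.03); F=get_obs()["wrist_force"]; print(q,F.round(1))
    if F[2]>32: break
st("bottom");b=grab_frame("scene");cv2.imwrite("pics/low.png",b[:,:,::-1])
E
```

```text
0.1 [-2.   6.6  8.5] 0.2 [-3.5  6.2 10.4] 0.3 [-3.9  6.9 10.7] 0.4 [-5.6  6.8 11.2] 0.5 [-6.   7.6 14.3] 0.6 [-6.3  7.1 13.7] 0.7 [-8.1  8.3 15.1] 
low t 14.69 press -0.1406 -0.085 0.1378 F [-8.1  8.3 15.1] w 0.035 gf 63.2
0.73 [-9.1  9.2 15.8]
0.75 [-10.8   8.9  17.8]
0.77 [-8.9  7.7 16.2]
0.79 [-14.4  11.6  27.3]
0.81 [-21.7  16.   48.4]
bottom t 16.09 press -0.1391 -0.0851 0.1218 F [-21.7  16.   48.4] w 0.0355 gf 69.1
```

The force rose from 17 to 48 N, so the lever is at its stop. I'll hold it there, then ease it up.

```bash
python3 - <<'E'
from h import *
wait(1.0);st("held")
for q in (.76,.65,.52,.39,.26,.13,.04,0,-.02,-.04):
    servo_line(L(q),vel=.035 if q>.1 else .02); F=get_obs()["wrist_force"]; print(q,F.round(1),end=" ")
    if q<.01 and F[2]<-6: break
st("\nup")
t,b=grab_frame("top"),grab_frame("scene")
open_gripper();wait(.2);st("open")
c=grab_frame("scene")
f=lambda i,x,y:cv2.resize(i[y:y+70,x:x+100],None,fx=4,fy=4)
cv2.imwrite("pics/up.png",np.clip(np.hstack([f(b,170,145),f(c,170,145)])*1.6,0,255).astype(np.uint8)[:,:,::-1])
E
```

```text
held t 17.14 press -0.1391 -0.0851 0.1218 F [-23.2  16.4  47.4] w 0.0353 gf 69.0
0.76 [-3.5  6.9 12.1] 0.65 [1.6 6.  9.8] 0.52 [5.6 5.7 6.7] 0.39 [10.3  3.8  2.5] 0.26 [12.4  2.  -2.7] 0.13 [14.3  0.6 -6.5] 0.04 [ 13.2  -1.1 -11.1] 0 [  7.2  -2.6 -19.9] 
up t 23.0 press -0.104 -0.085 0.2504 F [  7.2  -2.6 -19.9] w 0.0349 gf 61.4
open t 23.85 press -0.1033 -0.0855 0.2551 F [-0.4 -0.1 -0.1] w 0.0853 gf 0.0
```

```bash
python3 - <<'E'
from h import *
servo_line([*L(0)[:2],.37],vel=.25)
movep(W(-.062,.0005,.30),RP)
c=grab_frame("scene");t=grab_frame("top")
servo_line(W(-.062,.0005,.0555),vel=.15,until_force=8);st("at")
grab(40);st("grip")
servo_line(W(-.140,.0005,.0565),vel=.08);st("out")
f=lambda i,x,y:cv2.resize(i[y:y+70,x:x+100],None,fx=4,fy=4)
d=grab_frame("scene")
servo_line(W(-.140,.0005,.33),vel=.25);st("lift")
cv2.imwrite("pics/out.png",np.clip(np.vstack([np.hstack([f(c,180,150),f(t,360,150)]),np.hstack([f(d,200,160),f(grab_frame("scene"),200,130)])])*1.6,0,255).astype(np.uint8)[:,:,::-1])
E
```

```text
at t 26.93 press -0.0613 0.0002 0.0564 F [-0.6 -0.2  0.1] w 0.0854 gf 0.0
grip t 27.5 press -0.0619 0.0004 0.0558 F [-1.5  0.   3.4] w 0.027 gf 40.7
out t 28.62 press -0.1396 0.0004 0.0566 F [ 0.5  0.3 -0.4] w 0.0268 gf 40.2
lift t 29.92 press -0.1407 0.0008 0.3284 F [ 0.1 -0.3 -0.9] w 0.0269 gf 40.2
```

View pics/out.png

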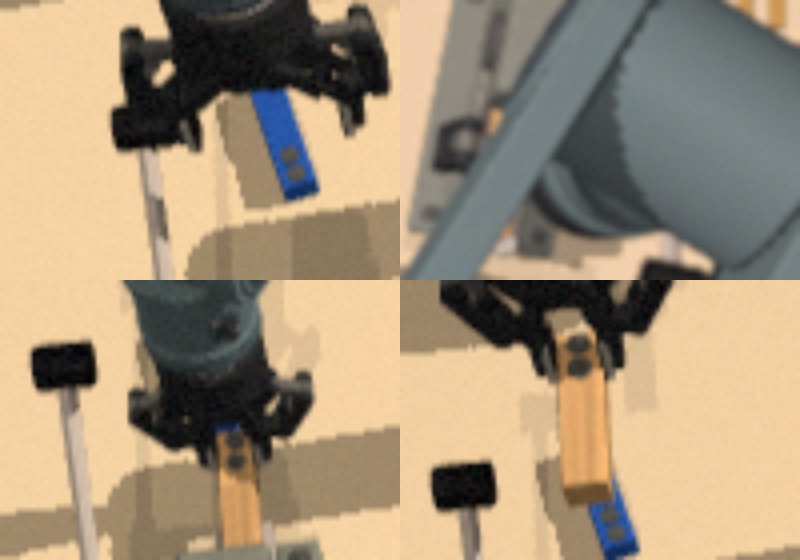

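The crop shows the marker gripped level with its studs up. The lever grip is back up at about (216,182) in the scene view. I'll carry the marker over the candle, turned half round so the gripper releases on the side away from the candle.

```bash
cat >> h.py <<'E'
TC=np.array([.5097,.1316]);TY=5.5
TU=np.array([np.cos(np.radians(TY)),np.sin(np.radians(TY))]);RT=[180,0,TY-180]
def T(z,d=.0365): return [*(TC+d*TU),z]
E
python3 - <<'E'
from h import *
print(inverse_kinematics(T(.33),RT))
movep(T(.33),RT);st()
servo_line(T(.05),vel=.15);o=get_obs();print(o["ee_pos"],T(.05),o["orientation"],o["clock"])
s,t=grab_frame("scene"),grab_frame("top")
cv2.imwrite("pics/hs.png",s[:,:,::-1]);cv2.imwrite("pics/ht.png",t[:,:,::-1])
f=lambda i,x,y:cv2.resize(i[y:y+80,x:x+80],None,fx=5,fy=5)
cv2.imwrite("pics/hov.png",np.clip(np.hstack([f(s,325,150),f(t,235,165)])*1.6,0,255).astype(np.uint8)[:,:,::-1])
E
```

```text
[  1.80837837   5.02000691  86.71285657   0.          88.26713652
 -93.69162163]
 t 32.33 press -0.1123 0.3275 0.3299 F [-0.1  0.2 -0.6] w 0.027 gf 40.2
[0.54670848 0.13514084 0.05082788] [np.float64(0.5460319612404021), np.float64(0.13509836996698818), 0.05] [-1.79992878e+02  9.02762154e-02 -1.74497449e+02] 34.3417
```

View pics/hov.png

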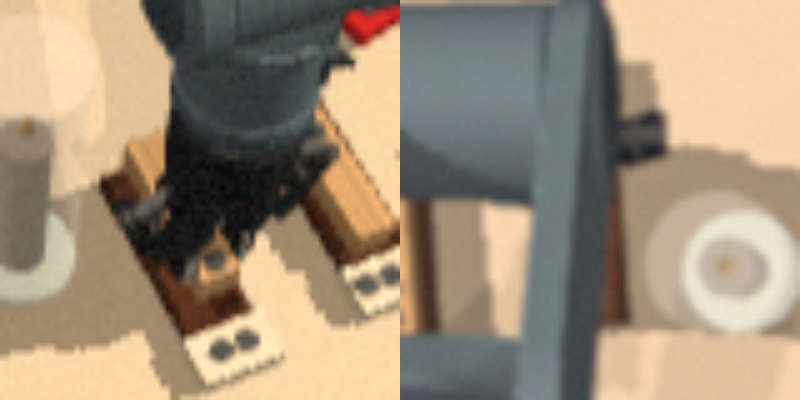

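```bash
python3 - <<'E'
from h import *
TN=np.array([-TU[1],TU[0]])
P=[[*(TC+x*TU+y*TN),z] for x,y,z in((.055,.014,.0655),(.055,-.014,.0655),(.055,-.014,.0395),(.055,.014,.0395),(.064,-.023,.016),(.064,.023,.016),(-.064,-.023,.016),(-.055,-.014,.0655),(.045,0,.0675))]
print(((proj("scene",P)-[325,150])*5+2).round(0).tolist())
i=cv2.imread("pics/hov.png")[150:390,80:300]
cv2.imwrite("pics/hov2.png",cv2.resize(i,None,fx=2.4,fy=2.4))
E
```

```text
[[243.0, 262.0], [202.0, 278.0], [198.0, 298.0], [238.0, 282.0], [188.0, 332.0], [253.0, 306.0], [100.0, 172.0], [123.0, 138.0], [216.0, 256.0]]
```

View pics/hov2.png

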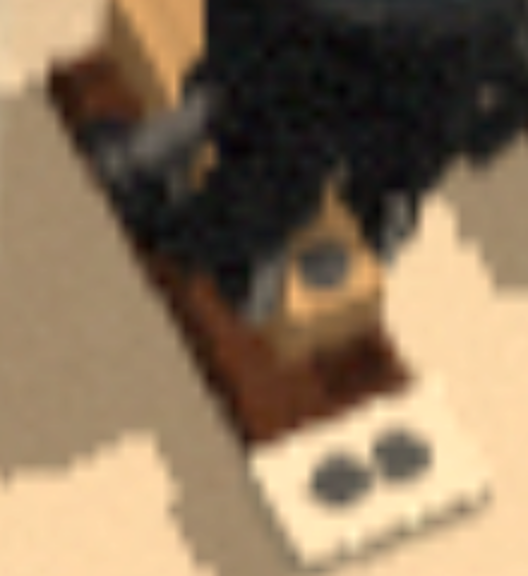

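The stud and the marker corners sit within 1 px of prediction, and the tray looks about 2 mm to -y of mine. I'll shift 1 mm that way and lower with force sensing.

```bash
python3 - <<'E'
from h import *
TN=np.array([-TU[1],TU[0]])
def Q(z): p=T(z);p[:2]=(np.array(p[:2])-.001*TN).tolist();return p
servo_line(Q(.030),vel=.1)
print(servo_line(Q(.0165),vel=.02,until_force=4));o=get_obs();print(o["ee_pos"],o["wrist_force"],o["grip_width"])
if o["ee_pos"][2]<.0205:
    open_gripper();wait(.2);o=get_obs();print(o["ee_pos"],o["wrist_force"])
    servo_line(Q(.33),vel=.2)
    movep([.30,.42,.34],[180,0,150])
    s,t=grab_frame("scene"),grab_frame("top");st()
    cv2.imwrite("pics/es.png",s[:,:,::-1]);cv2.imwrite("pics/et.png",t[:,:,::-1])
    f=lambda i,x,y:cv2.resize(i[y:y+60,x:x+80],None,fx=5,fy=5)
    cv2.imwrite("pics/end.png",np.clip(np.vstack([np.hstack([f(s,325,165),f(t,235,175)]),np.hstack([f(s,195,165),f(t,365,170)])])*1.6,0,255).astype(np.uint8)[:,:,::-1])
    for n,im,b in(("scene",s,(200,168,35,30)),("top",t,(405,200,50,40))):
        x,y,w,h=b;m=cv2.inRange(cv2.cvtColor(im,cv2.COLOR_RGB2HSV)[y:y+h,x:x+w],(0,0,0),(180,255,40));N_,l,S,C=cv2.connectedComponentsWithStats(m);i=1+S[1:,4].argmax();print(n,"grip",C[i]+[x,y])
E
```

```text
True
[0.54586322 0.1340833  0.01683253] [-0.84310904 -0.55268605  5.4208154 ] 0.026902713974978256
[0.54511653 0.13406201 0.01615104] [ 0.6790862  -0.05342995  0.45816039]
 t 39.46 press -0.4073 0.5602 0.3398 F [-0.3  0.1  0.2] w 0.0854 gf 0.0
scene grip [215.52564103 181.1025641 ]
top grip [427.33116883 221.27272727]
```

View pics/end.png

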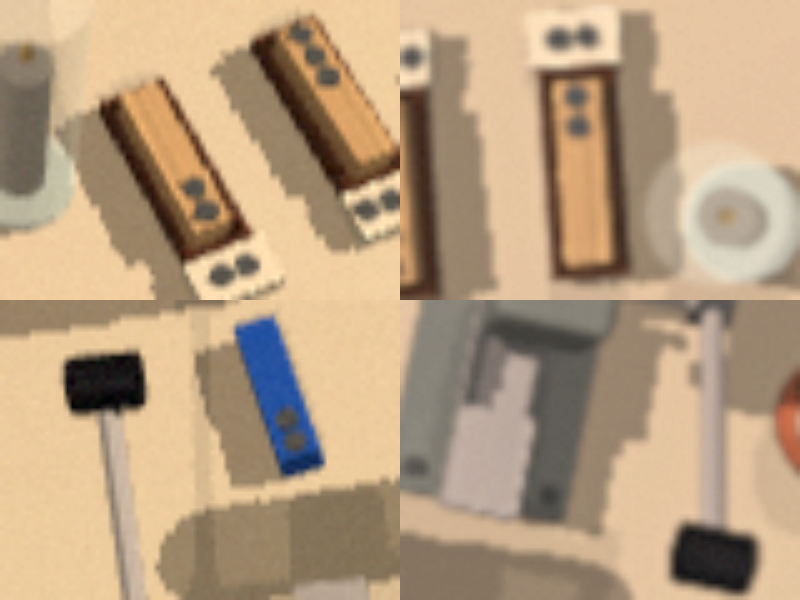

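The marker lies flat in the two-stud tray with its studs up, at (577,170) in the top crop. The lever grip is back on exactly its starting pixels and the candle hasn't moved.

```bash
python3 -c "
from cell import *
print(hand_in())"
```

```text
the job is handed in; nothing more can be done
None
```

The job is done and handed in at about 39 s: the marker was pushed home and embossed, the lever was eased fully back up, and the marker lies studs up in the two-stud tray.

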